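# Hold a thickness gauge on a wheel hub's measuring pad

### The job

Lift the black spring-foot gauge out of its wooden holder, bring its foot down between two of the wheel studs onto the small raised round pad on the tilted hub face, and hold it there: square to the hub face, in the middle of the pad, pressed lightly so that the sprung foot is pushed about half-way in. Do not knock the studs, never push the foot hard against its stop, and leave the other things on the bench where they are. Finish while still holding the gauge in the gripper, pressed on the pad; do not let go.

Things in the scene. Friction and masses are not known exactly. Their poses are not given: they have to be found in the camera images.
- gauge_grip (a point): Centre of the gauge's black square body (28 x 28 mm, 72 mm long), the place to grip; 98 mm from the free tip of the foot, 36 mm below the body's top. z is the gauge's long axis, from foot to body; x and y are square to the flat sides. At the start it stands upright in the holder, foot down.
- gauge: The whole gauge, 0.15 to 0.3 kg, axes as gauge_grip; origin at the foot's tip when fully out. Below the square body is a round steel stem 14 mm in diameter, 50 mm long, and below that a sprung steel foot 10 mm in diameter that sticks out 12 mm.
- foot (a joint): How far the sprung foot is pushed into the stem along the gauge's axis, in m: 0 fully out, 0.012 at its stop. Spring: about 1 N to start moving, then 0.5 N per mm (4 N at half-way).
- foot_tip (a point): Centre of the flat end of the gauge's sprung foot (moves with the foot); z points up the gauge towards its body.
- pad (a point): Centre of the top of the measuring pad: the only small raised disc between studs on the hub face, bright steel, 24 mm in diameter, 2 mm high. z points out of the hub face, square to it, tilted 18 degrees (0.314 rad) from vertical, roughly towards the robot. It lies 52 mm from the hub's axis, mid-way between two studs; x points away from that axis.
- hub: Wheel hub with brake disc on a fixed stand. Origin at the centre of the hub face, z out of the face along the hub's axis, x towards the pad. Face 148 mm in diameter, with a central cap 52 mm in diameter, 14 mm high; the brake disc round it, 240 mm in diameter, lies 35 mm below the face. The hub is stiff to turn (2 N m) and starts at any angle.
- studs (a point): Middle of the circle of the five wheel studs, level with their tops, on the hub's axis; axes as the hub's. Studs: 12 mm in diameter, 34 mm high above the face, evenly spaced on a circle of radius 54 mm, with 51 mm free between neighbours. They stand at 36, 108, 180, 252 and 324 degrees from x.
- holder: Wooden block 80 x 80 x 68 mm, fixed to the bench; origin at the centre of its underside, z up. A vertical hole 22 mm in diameter goes through its centre; the gauge's body rests on the block's top and its stem and foot hang free in the hole.
- can: Bystander: spray can 64 mm in diameter, 120 mm high; origin under its centre.
- socket: Bystander: steel socket standing on end, 32 mm in diameter, 50 mm high; origin under its centre.
- wrench: Bystander: wrench lying flat along its x axis.
- carton: Bystander: closed carton 90 x 120 x 70 mm; origin under its centre.
There are look-alikes about, which are no part of the job. There is more than one size of the gauge; the job needs the larger. Of the things shaped like the holder, the wooden one is meant.

How it is judged:
By the outcome, as a careful person would: the job done as asked, in the order asked, and still so for the second after the job is handed in, while the arm keeps its last pose, push and grip.
It also fails if it takes over 38 s, if anything falls off the work surface, if the arm or the gripper's body presses on something with over 40 N, if the wrist force passes 120 N, or if a joint passes its speed limit or range.

### The arm

A 6-joint arm with a two-finger parallel gripper is mounted at the origin on the work surface. World frame = base frame: x ahead of the robot, y to its left, z up, the work surface at z = 0. Lengths are in m, angles in rad, forces in N, time in s.
With the tool pointing down it reaches from about 0.25 to 0.775 m from the base axis. Payload 8.9 kg.
Tool frame: the origin (TCP) lies between the finger pads; the fingertips stand 22 mm ahead of it and the grasp point (between the pads) lies 3 mm ahead of it; x points along the fingers, y is the direction in which the jaws open and shut, and the axes are right-handed (so a half turn about x gives the same grasp; the last joint's range is limited). The gripper opens to 85 mm and grips with 20 to 120 N. Pads are 22 mm wide; open, the fingers measure 114 mm over their backs; the gripper's body (76 mm by 85 mm) begins 54 mm behind the grasp point. The pads swing forward as they close: fully open they stand 13 mm farther back than shut.
Start: joints at [-1.472, 0.291, -0.153, 1.127, 0, 1.431], TCP at [0.124, -0.51, 0.253] pointing down, gripper open.
Joint ranges: [-2.52, 2.52], [-0.91, 1.74], [-1.3, 1.37], [-1.96, 2.02], [-1.52, 1.47], [-3.14, 3.14]. Speed limits (rad/s): [2.22, 2.22, 2.79, 3.14, 3.14, 3.14].

### API

Orientations are given as a unit quaternion [w, x, y, z].
In Python, from workcell import monitor, viewer, workorder gives the robot as it stands. The module is installed in compiled form; this text tells all that it offers.
- The arm moves only by the tool send_rows, never from a script. Its argument "deltas" is one flat list of numbers, 7 for each row, row after row: the turn, a rotation vector about the tool's x, y, z in degrees, then the shift along the tool's x, y, z in m, then the finger opening in m, from 0 to 0.0854. A call has 1 to 10 rows; each row shifts and turns the pose as measured when the row begins, along the tool's axes as they then stand; what a row does not reach is not made up. A row lasts 1/12 s, in which the tool goes at most 41.7 mm and 7.16 degrees, less where a joint would pass 70% of its speed; a pose out of reach is approached as far as the arm can. A call with a gripper value outside its range is refused whole. The fingers move at their own pace and stop on an object; "force" is the grip in N (left out, the last holds). Time passes only in rows, so rows that do not move let the fingers close. It gives the time, the measured TCP pose, the force and the opening at its end, in the units of the state.
- monitor.sense(): the state, without advancing time (a new reading comes with each control period).
- viewer.grab_frame(name): name is "scene" or "top"; returns a dict with "pixels" (480x640x3 uint8, red, green, blue), "z_map" (480x640 float32, m along the optical axis (not along the pixel's ray), 0 where there is no reading), "fx", "fy", "cx", "cy" (pixels), "world_from_camera" (4x4, takes a point from camera to world coordinates). Camera axes: x right, y down, z forward; pixel columns grow to the right and rows downward; lengths in m; the calibration is good to about 2 mm. A picture is of the moment at which its call begins.
- workorder.finish_job(): hands the job in, once; it reports no verdict.
The state is a dict: "time_s": time; "joints": joint angles; "joint_velocities": joint speeds; "joint_torque": joint torques, N m; "tcp_pos": TCP position; "orientation": TCP orientation; "contact_force": force on the tool from outside, world axes, zero at the start; "torque": the same for the moment, N m; "opening": finger opening in m.
Only numpy, scipy, OpenCV 4.12 (cv2) and the standard library are available. Lean on these libraries where they do the work, as an engineer would, in place of code of your own. Each camera call takes 0.05 s, during which the arm holds its last target. There are 200 camera calls.

## Working session

There is one attempt and no reset: what is moved stays moved. The work goes in short steps, Python scripts to look and compute and a tool call to move; the robot and the scene stay as the last step left them, time stands still between calls to the robot, and variables do not carry over. Pictures are saved under pics/ and viewed, about 8 in all and at most 12, crops included, and the job is handed in when it is done.

Besides the shell and the picture viewer there is one more tool, called after "Call:" as name(argument=value, ...) on one line, values as JSON. send_rows: Moves the arm, as the interface text tells. Its arguments: {"type":"object","properties":{"deltas":{"type":"array"},"force":{"type":"number"}},"required":["deltas"]}

```bash
mkdir -p pics
python3 - <<'E'
from workcell import monitor, viewer
import cv2,pickle,numpy as np
for n in("scene","top"):
    f=viewer.grab_frame(n);pickle.dump(f,open(n+".pkl","wb"));cv2.imwrite(f"pics/{n}0.png",f["pixels"][:,:,::-1])
    print(n,f["fx"],f["cx"],f["cy"],np.round(f["world_from_camera"],3).tolist())
print(monitor.sense())
E
```

```text
scene 613.643742260291 324.5219470783445 232.5133832228109 [[0.135, 0.75, -0.647, 1.503], [0.991, -0.092, 0.1, -0.149], [0.016, -0.655, -0.756, 1.116], [0.0, 0.0, 0.0, 1.0]]
top 444.16950340718785 312.68662155939023 241.36550037984014 [[-0.014, -0.975, 0.221, 0.393], [-1.0, 0.013, -0.008, -0.006], [0.005, -0.221, -0.975, 1.136], [0.0, 0.0, 0.0, 1.0]]
{'time_s': 0.1, 'joints': array([-1.47230315e+00,  2.91225093e-01, -1.54043250e-01,  1.12669289e+00,
       -2.94570127e-05,  1.43151723e+00]), 'joint_velocities': array([-0.00020978, -0.00164452,  0.00030276,  0.00118796,  0.00019894,
       -0.00166826]), 'joint_torque': array([ 1.53933379e-03, -5.37978995e+01,  3.31918502e+01,  9.37549747e-03,
       -2.46877280e-04,  1.48036676e-07]), 'tcp_pos': array([ 0.1236272 , -0.50986362,  0.25279195]), 'orientation': array([-0.08345531, -0.70211344, -0.08427928,  0.70211747]), 'contact_force': array([-0.40168419, -0.42777117,  0.45845731]), 'torque': array([-0.0353921 ,  0.04138461,  0.044215  ]), 'opening': 0.08535704718181639}
```

View pics/scene0.png

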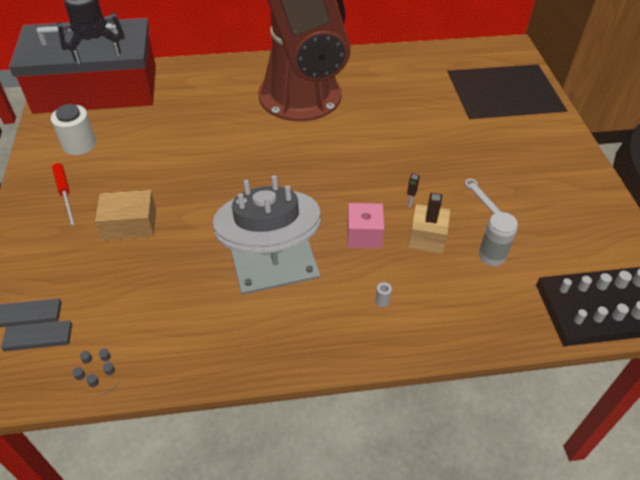

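View pics/top0.png

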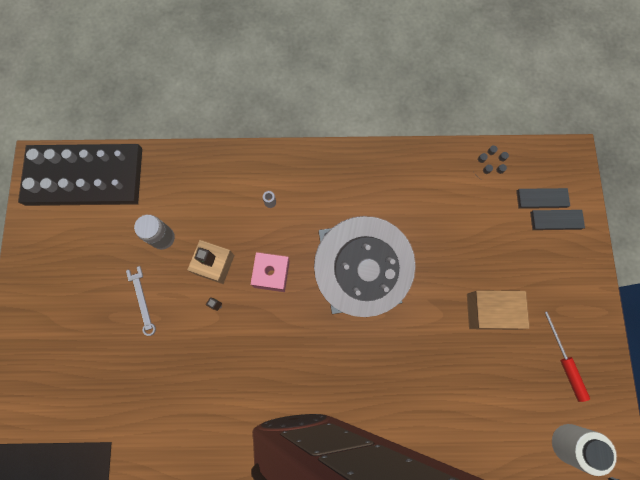

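Candidates for the gauge: the larger one stands in the wooden holder at scene (434,207) / top (204,256). A smaller one stands free at scene (413,185) / top (214,304). The pink block at scene (366,225) is a look-alike holder. The first fits ("in its wooden holder, larger"). The pad looks to be the disc at top (390,274). I'll confirm both in one enlarged crop and measure.

```bash
cat > h.py <<'E'
import pickle,numpy as np,cv2
def load(n): return pickle.load(open(n+".pkl","rb"))
def cloud(f):
    z=f["z_map"];v,u=np.mgrid[:480,:640]
    P=np.stack([(u-f["cx"])/f["fx"]*z,(v-f["cy"])/f["fy"]*z,z,np.ones_like(z)],-1)
    W=(P@f["world_from_camera"].T)[...,:3];W[z==0]=np.nan;return W
def proj(f,p):
    q=np.linalg.inv(f["world_from_camera"])@np.append(p,1);return q[0]/q[2]*f["fx"]+f["cx"],q[1]/q[2]*f["fy"]+f["cy"]
E
python3 - <<'E'
from h import *
t=load("top");s=load("scene")
c=lambda f,x,y,w,h:cv2.resize(f["pixels"][y:y+h,x:x+w,::-1],(400,300),interpolation=cv2.INTER_CUBIC)
cv2.imwrite("pics/crop1.png",np.vstack([np.hstack([c(t,310,212,108,108*3//4+25),c(t,180,230,120,90)]),np.hstack([c(s,205,165,120,90),c(s,380,165,120,90)])]))
for n,f in(("top",t),("scene",s)):
    W=cloud(f)
    # hub
    m=(np.abs(W[...,0]-.42)<.2)&(np.abs(W[...,1]+.1)<.2)
    for (u,v) in ([(390,274),(368,270),(380,240),(204,252),(214,302),(222,268),(269,260),(392,262),(386,290),(150,225)] if n=="top" else [(264,198),(434,197),(413,176),(430,240),(240,212)]):
        print(n,u,v,np.round(W[v,u],4))
E
```

```text
top 390 274 [ 0.5422 -0.19    0.1297]
top 368 270 [ 0.549  -0.1374  0.1497]
top 380 240 [ 0.6164 -0.1667  0.1554]
top 204 252 [0.5972 0.2345 0.1391]
top 214 302 [0.4864 0.2153 0.1035]
top 222 268 [0.5719 0.2069 0.0655]
top 269 260 [0.59   0.0926 0.0666]
top 392 262 [ 0.5626 -0.1881  0.1722]
top 386 290 [ 0.503  -0.1747  0.1547]
top 150 225 [0.6679 0.3691 0.1197]
scene 264 198 [ 0.5905 -0.139   0.1808]
scene 434 197 [0.5933 0.2362 0.1403]
scene 413 176 [0.4816 0.2197 0.1002]
scene 430 240 [0.6339 0.2317 0.0405]
scene 240 212 [ 0.5891 -0.1929  0.1427]
```

View pics/crop1.png

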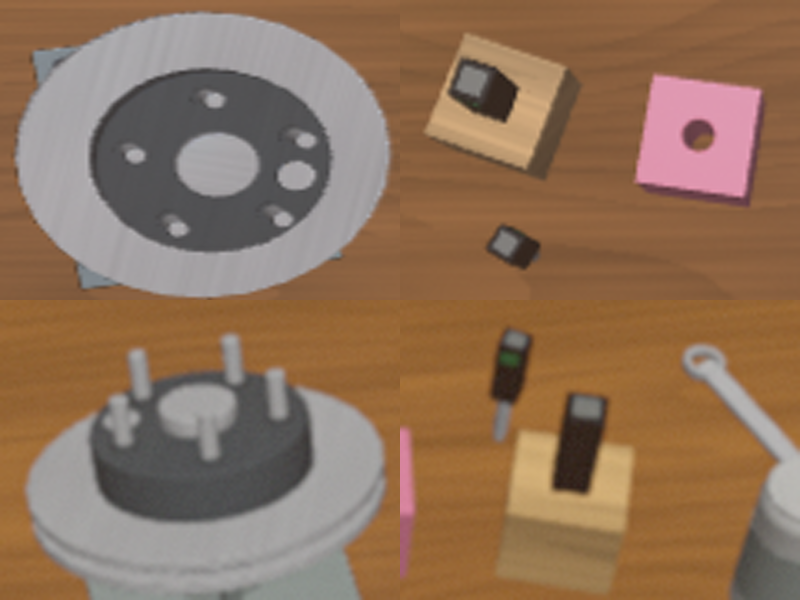

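The crop confirms the larger gauge in the wooden holder and the pad, a bright disc at top (390,274) between two studs. Next I'll fit the hub plane and axis, the pad, and the gauge pose.

```bash
cat > m.py <<'E'
from h import *
def plane(Q):
    for k in range(6):
        c=Q.mean(0);n=np.linalg.svd(Q-c,full_matrices=False)[2][2];n*=np.sign(n[2]);d=(Q-c)@n
        Q=Q[np.abs(d)<max(.0015,2*d.std())]
    return c,n,len(Q)
def hub(f,c0=np.array([.555,-.14,.14])):
    W=cloud(f).reshape(-1,3);C=f["pixels"].reshape(-1,3).astype(float)
    sel=np.linalg.norm(W-c0,axis=1)<.085
    dark=sel&(C.max(1)<110)&(W[:,2]>.10)
    c,n,k=plane(W[dark]);return W,C,c,n,k
E
python3 - <<'E'
from m import *
for name in("top","scene"):
    f=load(name);W,C,c,n,k=hub(f)
    print(name,"face",c.round(4),n.round(4),"tilt",np.degrees(np.arccos(n[2])).round(2),k)
    br=C.min(1)>115; d=(W-c)@n; near=np.linalg.norm(W-c,axis=1)<.1
    e1=np.cross(n,[0,0,1]);e1/=np.linalg.norm(e1);e2=np.cross(n,e1)
    lab=lambda m:cv2.connectedComponentsWithStats(m.reshape(480,640).astype(np.uint8))
    for nm,lo,hi in(("cap",.010,.017),("pad",.0005,.004),("stud",.028,.038)):
        N,L,st,ce=lab(near&br&(d>lo)&(d<hi))
        for i in range(1,N):
            if st[i,4]>=6:
                q=W[L.ravel()==i]; print(nm,st[i,4],ce[i].round(1),q.mean(0).round(4),"d",((q.mean(0)-c)@n).round(4))
    for nm,ctr,z0,z1 in(("gtop",(.593,.235),.12,.15),("block",(.593,.225),.062,.073)):
        m=(np.hypot(W[:,0]-ctr[0],W[:,1]-ctr[1])<.065)&(W[:,2]>z0)&(W[:,2]<z1)
        if nm=="gtop": m&=(C.min(1)>70)
        q=W[m]; 
        r=cv2.minAreaRect((q[:,:2]*1000).astype(np.float32));print(nm,len(q),q.mean(0).round(4),"z",np.median(q[:,2]).round(4),np.round(r[0],1),np.round(r[1],1),round(r[2],1))
E
```

```text
top face [ 0.5551 -0.1341  0.1362] [-0.3052 -0.0422  0.9514] tilt 17.95 2148
cap 371 [368.2 269.7] [ 0.5499 -0.1381  0.1489] d 0.0138
pad 60 [389.3 273.5] [ 0.5431 -0.188   0.1322] d 0.0021
stud 20 [367.4 247. ] [ 0.5944 -0.1335  0.1847] d 0.034
stud 21 [392. 261.] [ 0.5646 -0.1883  0.1724] d 0.0337
stud 24 [346.  266.5] [ 0.5537 -0.0863  0.1734] d 0.0338
stud 21 [386. 289.] [ 0.5053 -0.175   0.154 ] d 0.0338
stud 23 [357.7 292.4] [ 0.4986 -0.1119  0.1543] d 0.0335
gtop 82 [0.5932 0.2417 0.1401] z 0.14 [592.4 242.8] [23.2 27.5] 69.9
block 808 [0.5891 0.2363 0.0679] z 0.068 [592.4 240.5] [81.7 80.3] 70.6
scene face [ 0.5816 -0.1372  0.1421] [-0.2549 -0.0431  0.966 ] tilt 14.98 1312
cap 12 [274.6 184.2] [ 0.5094 -0.1118  0.1389] d 0.0142
cap 10 [247.  189.2] [ 0.5157 -0.1744  0.1369] d 0.0133
cap 203 [263.4 196. ] [ 0.5532 -0.1394  0.149 ] d 0.014
cap 15 [287.7 196.4] [ 0.5656 -0.0872  0.1539] d 0.0133
cap 14 [241.2 204.6] [ 0.5757 -0.1889  0.1514] d 0.0128
cap 12 [267.4 209.5] [ 0.6069 -0.1341  0.1619] d 0.0126
pad 9 [244.8 200.4] [ 0.5463 -0.1812  0.133 ] d 0.0021
pad 8 [237.  201.5] [ 0.5465 -0.1985  0.132 ] d 0.0018
stud 19 [273.8 177.4] [ 0.5029 -0.1124  0.1543] d 0.0307
stud 16 [245.6 181.7] [ 0.5092 -0.1758  0.1543] d 0.0319
stud 24 [286.9 188.1] [ 0.5588 -0.0876  0.1727] d 0.0332
stud 25 [240.2 196. ] [ 0.5687 -0.189   0.1707] d 0.0331
stud 31 [266.1 200.4] [ 0.599  -0.1352  0.1818] d 0.0338
gtop 60 [0.5934 0.2399 0.1409] z 0.1409 [594.2 239.6] [19.7 22.8] 70.0
block 732 [0.6012 0.2362 0.0681] z 0.0682 [593.7 239.4] [80.  89.3] 70.8
```

```bash
cat > g.py <<'E'
import numpy as np
from scipy.spatial.transform import Rotation as R
from workcell import monitor
n=np.array([-.3060,-.0420,0]);n[2]=np.sqrt(1-n@n)
PAD=np.array([.5452,-.1889,.1318])
def cur():
    s=monitor.sense();return R.from_quat(s["orientation"],scalar_first=True),s["tcp_pos"],s
def rot_from(x,y):
    x=x/np.linalg.norm(x);y=y-(y@x)*x;y/=np.linalg.norm(y);return R.from_matrix(np.column_stack([x,y,np.cross(x,y)]))
def to(Rt,pt):
    r,p,s=cur();rv=np.degrees((r.inv()*Rt).as_rotvec());sh=r.inv().apply(pt-p);she=Rt.inv().apply(pt-p)
    print("t",round(s["time_s"],2),"rotvec",rv.round(2),"shift(now axes)",sh.round(4),"shift(target axes)",she.round(4));return rv,sh
E
python3 - <<'E'
from g import *
r,p,s=cur();print(r.as_matrix().round(3))
for a in(-20,70,160,250):
    a=np.radians(a-0.0);to(rot_from(np.array([0,0,-1.]),np.array([np.cos(a),np.sin(a),0])),np.array([.593,.2408,.22]))
E
```

```text
[[-0.     0.236 -0.972]
 [ 0.001 -0.972 -0.236]
 [-1.    -0.001 -0.   ]]
t 0.1 rotvec [-5.638e+01 -4.000e-02  6.000e-02] shift(now axes) [ 0.0336 -0.619  -0.633 ] shift(target axes) [ 0.0328  0.1843 -0.8659]
t 0.1 rotvec [-1.4638e+02 -9.0000e-02  2.0000e-02] shift(now axes) [ 0.0336 -0.619  -0.633 ] shift(target axes) [0.0328 0.8659 0.1843]
t 0.1 rotvec [1.2362e+02 7.0000e-02 5.0000e-02] shift(now axes) [ 0.0336 -0.619  -0.633 ] shift(target axes) [ 0.0328 -0.1843  0.8659]
t 0.1 rotvec [3.362e+01 1.000e-02 7.000e-02] shift(now axes) [ 0.0336 -0.619  -0.633 ] shift(target axes) [ 0.0328 -0.8659 -0.1843]
```

Call:
send_rows(deltas=[-7.1,0,0,0,0,0,0.0854,-7.1,0,0,0,0,0,0.0854,-7.1,0,0,0,0,0,0.0854,-7.1,0,0,0,0,0,0.0854,-7.1,0,0,0,0,0,0.0854,-7.1,0,0,0,0,0,0.0854,-7.1,0,0,0,0,0,0.0854,-7.1,0,0,0,0,0,0.0854])

```text
time_s: 0.77
tcp_pos: [0.1234, -0.5078, 0.2499]
orientation: [0.408, 0.577, 0.413, -0.574]
contact_force: [-0.3, -0.1, 0.3]
opening: 0.0858
```

Call:
send_rows(deltas=[0,0,0,0,0.008,-0.036,0.0854,0,0,0,0,0.008,-0.036,0.0854,0,0,0,0,0.008,-0.036,0.0854,0,0,0,0,0.008,-0.036,0.0854,0,0,0,0,0.008,-0.036,0.0854,0,0,0,0,0.008,-0.036,0.0854,0,0,0,0,0.008,-0.036,0.0854,0,0,0,0,0.008,-0.036,0.0854,0,0,0,0,0.008,-0.036,0.0854,0,0,0,0,0.008,-0.036,0.0854])

```text
time_s: 1.6
tcp_pos: [0.3154, -0.1826, 0.2485]
orientation: [0.408, 0.577, 0.414, -0.574]
contact_force: [1.4, 0.0, -0.4]
opening: 0.0855
```

```bash
cat > pk.py <<'E'
from g import *
import sys
a=np.radians(-19.6);RT=rot_from(np.array([0,0,-1.]),np.array([np.cos(a),np.sin(a),0]))
E
python3 -c "
from pk import *
print(to(RT,np.array([.593,.2408,.22])),cur()[2]['joints'].round(2),cur()[1].round(3),cur()[2]['contact_force'])"
```

```text
t 1.6 rotvec [ 0.65 -0.47  0.3 ] shift(now axes) [ 0.0319  0.1251 -0.4904] shift(target axes) [ 0.0285  0.1195 -0.492 ]
(array([ 0.64508612, -0.47118131,  0.29997131]), array([ 0.03188582,  0.12514405, -0.49036798])) [-0.73 -0.01 -0.52  1.06  0.01  1.17] [ 0.315 -0.183  0.248] [ 1.39563722  0.03584731 -0.41523136]
```

Call:
send_rows(deltas=[0,0,0,0,0.0095,-0.038,0.0854,0,0,0,0,0.0095,-0.038,0.0854,0,0,0,0,0.0095,-0.038,0.0854,0,0,0,0,0.0095,-0.038,0.0854,0,0,0,0,0.0095,-0.038,0.0854,0,0,0,0,0.0095,-0.038,0.0854,0,0,0,0,0.0095,-0.038,0.0854,0,0,0,0,0.0095,-0.038,0.0854,0,0,0,0,0.0095,-0.038,0.0854,0,0,0,0,0.0095,-0.038,0.0854])

```text
time_s: 2.43
tcp_pos: [0.5334, 0.1668, 0.2502]
orientation: [0.408, 0.576, 0.414, -0.574]
contact_force: [2.4, -0.4, 0.9]
opening: 0.0852
```

Call:
send_rows(deltas=[0,0,0,0,0.01,-0.035,0.0854,0,0,0,0,0.01,-0.035,0.0854,0,0,0,0,0.005,-0.02,0.0854,0,0,0,0,0,0,0.0854,0,0,0,0,0,0,0.0854])

```text
time_s: 2.85
tcp_pos: [0.5892, 0.2559, 0.2463]
orientation: [0.41, 0.574, 0.417, -0.574]
contact_force: [-0.5, -0.4, -0.2]
opening: 0.0852
```

```bash
python3 -c "
from pk import *
print(to(RT,np.array([.593,.2408,.107])),cur()[2]['joints'].round(2),cur()[1].round(3),cur()[2]['contact_force'])"
```

```text
t 2.85 rotvec [ 1.11 -0.35  0.45] shift(now axes) [0.1392 0.0094 0.014 ] shift(target axes) [0.1393 0.0086 0.013 ]
(array([ 1.11010825, -0.3543094 ,  0.44506891]), array([0.13919281, 0.00942407, 0.01400309])) [0.29 0.53 0.19 1.24 0.01 2.18] [0.589 0.256 0.246] [-0.49299032 -0.42453686 -0.19794059]
```

Call:
send_rows(deltas=[1.1,-0.35,0.45,0,0.0094,0.014,0.0854,0,0,0,0,0,0,0.0854,0,0,0,0.03,0,0,0.0854,0,0,0,0.03,0,0,0.0854,0,0,0,0,0,0,0.0854,0,0,0,0,0,0,0.0854])

```text
time_s: 3.35
tcp_pos: [0.5924, 0.2329, 0.1864]
orientation: [-0.406, -0.579, -0.405, 0.579]
contact_force: [1.3, -0.2, 0.9]
opening: 0.0856
```

```bash
python3 -c "
from pk import *
print(to(RT,np.array([.593,.2408,.107])),cur()[2]['joints'].round(2),cur()[1].round(3),cur()[2]['contact_force'])"
```

```text
t 3.35 rotvec [-0.35  0.08 -0.07] shift(now axes) [ 0.0794 -0.0022 -0.0077] shift(target axes) [ 0.0794 -0.0021 -0.0076]
(array([-0.34931836,  0.07501325, -0.07368097]), array([ 0.07937118, -0.00220065, -0.00773845])) [ 0.26  0.54  0.06  1.09 -0.    2.18] [0.592 0.233 0.186] [ 1.28764015 -0.20081622  0.86453538]
```

Call:
send_rows(deltas=[-0.3,0,0,0,-0.0022,-0.0077,0.0854,0,0,0,0.025,0,0,0.0854,0,0,0,0.025,0,0,0.0854,0,0,0,0.02,0,0,0.0854,0,0,0,0,0,0,0.0854,0,0,0,0,0,0,0.0854])

```text
time_s: 3.85
tcp_pos: [0.5981, 0.2425, 0.126]
orientation: [0.409, 0.583, 0.405, -0.574]
contact_force: [0.3, -0.6, 1.7]
opening: 0.0852
```

```bash
python3 -c "
from pk import *
print(to(RT,np.array([.593,.2408,.107])),cur()[1].round(4),cur()[2]['contact_force'])"
```

```text
t 3.85 rotvec [-0.12 -0.39 -0.68] shift(now axes) [ 0.0189 -0.0044  0.0034] shift(target axes) [ 0.019  -0.0042  0.0033]
(array([-0.1202166 , -0.39038338, -0.68102724]), array([ 0.018941  , -0.0044139 ,  0.00343778])) [0.5981 0.2425 0.126 ] [ 0.31170232 -0.5682631   1.65859927]
```

Call:
send_rows(deltas=[0,0,0,0.012,-0.003,0.003,0.0854,0,0,0,0.006,0,0,0.0854,0,0,0,0,0,0,0.0854,0,0,0,0,0,0,0.0854])

```text
time_s: 4.18
tcp_pos: [0.5982, 0.2425, 0.1153]
orientation: [0.41, 0.585, 0.404, -0.571]
contact_force: [-0.7, -0.4, 0.8]
opening: 0.0853
```

```bash
python3 -c "
from pk import *
print(to(RT,np.array([.593,.2408,.107])),cur()[1].round(4),cur()[2]['contact_force'])
from workcell import viewer
import time
for i in range(4): viewer.grab_frame('top'); to(RT,np.array([.593,.2408,.107]))
"
```

```text
t 4.18 rotvec [-0.09 -0.69 -1.09] shift(now axes) [ 0.0081 -0.0045  0.0034] shift(target axes) [ 0.0083 -0.0043  0.0033]
(array([-0.08871469, -0.69433141, -1.08822659]), array([ 0.0081383 , -0.00449253,  0.00342975])) [0.5982 0.2425 0.1153] [-0.74794902 -0.43155525  0.81585718]
t 4.23 rotvec [-0.09 -0.71 -1.12] shift(now axes) [ 0.0083 -0.0047  0.0036] shift(target axes) [ 0.0085 -0.0046  0.0035]
t 4.28 rotvec [-0.09 -0.71 -1.11] shift(now axes) [ 0.0081 -0.0047  0.0035] shift(target axes) [ 0.0082 -0.0045  0.0034]
t 4.33 rotvec [-0.09 -0.69 -1.09] shift(now axes) [ 0.0078 -0.0045  0.0033] shift(target axes) [ 0.0079 -0.0043  0.0032]
t 4.38 rotvec [-0.09 -0.68 -1.07] shift(now axes) [ 0.0075 -0.0043  0.0032] shift(target axes) [ 0.0076 -0.0042  0.0031]
```

Call:
send_rows(deltas=[0,-0.7,-1.1,0.008,-0.0045,0.0035,0.0854,0,-0.3,-0.6,0.002,-0.002,0.0015,0.0854])

```text
time_s: 4.55
tcp_pos: [0.5903, 0.2399, 0.1051]
orientation: [-0.405, -0.574, -0.409, 0.582]
contact_force: [-0.6, 0.8, -0.2]
opening: 0.0856
```

```bash
python3 -c "
from pk import *
print(to(RT,np.array([.593,.2408,.107])),cur()[1].round(4),cur()[2]['contact_force'])
"
```

```text
t 4.55 rotvec [-0.08  0.33  0.65] shift(now axes) [-0.0019  0.0022 -0.0017] shift(target axes) [-0.0019  0.0022 -0.0017]
(array([-0.08080924,  0.32543944,  0.65379613]), array([-0.00194438,  0.00218659, -0.00169124])) [0.5903 0.2399 0.1051] [-0.58267792  0.79114745 -0.17953727]
```

Call:
send_rows(deltas=[0,0.3,0.6,-0.0015,0.002,-0.0015,0.0854,0,0,0,0,0,0,0.026,0,0,0,0,0,0,0.02,0,0,0,0,0,0,0.02,0,0,0,0,0,0,0.02,0,0,0,0,0,0,0.02,0,0,0,0,0,0,0.02,0,0,0,0,0,0,0.02], force=50)

```text
time_s: 5.22
tcp_pos: [0.5924, 0.2403, 0.1054]
orientation: [-0.407, -0.577, -0.407, 0.579]
contact_force: [-0.1, -0.8, -0.5]
opening: 0.0277
```

```bash
python3 -c "
from pk import *
print(to(RT,np.array([.593,.2408,.107])),cur()[1].round(4),cur()[2]['contact_force'],cur()[2]['opening'])
"
```

```text
t 5.22 rotvec [-0.1   0.1   0.15] shift(now axes) [-0.0016  0.0004 -0.0006] shift(target axes) [-0.0016  0.0004 -0.0006]
(array([-0.10237549,  0.10138951,  0.14768071]), array([-0.00158412,  0.00037532, -0.00063071])) [0.5924 0.2403 0.1054] [-0.14659639 -0.84700638 -0.49553488] 0.027667709252479786
```

Call:
send_rows(deltas=[0,0,0,-0.01,0,0,0.02,0,0,0,-0.03,0,0,0.02,0,0,0,-0.036,0,0,0.02,0,0,0,-0.036,0,0,0.02,0,0,0,-0.036,0,0,0.02,0,0,0,-0.036,0,0,0.02,0,0,0,-0.03,0,0,0.02,0,0,0,-0.01,0,0,0.02], force=80)

```text
time_s: 5.88
tcp_pos: [0.5891, 0.2393, 0.3378]
orientation: [-0.405, -0.574, -0.409, 0.583]
contact_force: [0.6, 0.4, -2.3]
opening: 0.0272
```

```bash
cat > pl.py <<'E'
from g import *
L=.0994
a=np.radians(-19.6);RP=rot_from(-n,np.array([np.cos(a),np.sin(a),0]))
def plan(h,off=np.zeros(3)):
    r,p,s=cur();to(RP,PAD+(h+L)*n+RP.apply(off))
    tip=p+r.apply([L,0,0]);d=RP.inv().apply(tip-PAD)
    print("tcp",p.round(4),"tip rel pad (height,y,z)",-d[0].round(4),d[1:].round(4),"F",s["contact_force"].round(1),"op",round(s["opening"],4),"q",s["joints"].round(2))
if __name__=="__main__":
    import sys;plan(float(sys.argv[1]))
E
python3 pl.py 0.09
```

```text
t 5.88 rotvec [ 1.09  8.91 16.49] shift(now axes) [0.0288 0.0515 0.4448] shift(target axes) [-0.0249  0.0595  0.444 ]
tcp [0.5891 0.2393 0.3378] tip rel pad (height,y,z) 0.0704 [-0.0874 -0.4285] F [ 0.6  0.4 -2.3] op 0.0272 q [ 0.27  0.51  0.39  1.47 -0.    2.19]
```

Call:
send_rows(deltas=[0.3,3,5.5,0,0,0,0.02,0.3,3,5.5,0,0,0,0.02,0.4,3,5.5,0,0,0,0.02,0,0,0,-0.002,0.005,0.036,0.02,0,0,0,-0.002,0.005,0.036,0.02,0,0,0,-0.002,0.005,0.036,0.02,0,0,0,-0.002,0.005,0.036,0.02,0,0,0,-0.002,0.005,0.036,0.02,0,0,0,-0.002,0.005,0.036,0.02,0,0,0,-0.002,0.005,0.036,0.02])

```text
time_s: 6.72
tcp_pos: [0.53, -0.0089, 0.326]
orientation: [0.45, 0.676, 0.349, -0.467]
contact_force: [0.4, 0.0, -2.4]
opening: 0.0271
```

```bash
python3 pl.py 0.09
```

```text
t 6.72 rotvec [ 0.66 -0.8  -0.61] shift(now axes) [-0.01    0.0237  0.1915] shift(target axes) [-0.0076  0.0258  0.1914]
tcp [ 0.53   -0.0089  0.326 ] tip rel pad (height,y,z) 0.0824 [-0.0248 -0.1928] F [ 0.4  0.  -2.4] op 0.0271 q [-0.22  0.02 -0.35  0.9   0.12  1.71]
```

Call:
send_rows(deltas=[0.6,-0.8,-0.6,-0.002,0.004,0.035,0.02,0,0,0,-0.002,0.004,0.035,0.02,0,0,0,-0.002,0.004,0.035,0.02,0,0,0,-0.002,0.004,0.032,0.02,0,0,0,-0.001,0.003,0.025,0.02,0,0,0,0,0.001,0.01,0.02,0,0,0,0,0,0,0.02])

```text
time_s: 7.3
tcp_pos: [0.4795, -0.1897, 0.3169]
orientation: [0.445, 0.674, 0.344, -0.479]
contact_force: [0.4, 0.0, -3.3]
opening: 0.0271
```

```bash
python3 pl.py 0.09
```

```text
t 7.3 rotvec [-0.34  0.31  0.01] shift(now axes) [0.0068 0.0082 0.0047] shift(target axes) [0.0068 0.0082 0.0048]
tcp [ 0.4795 -0.1897  0.3169] tip rel pad (height,y,z) 0.0968 [-0.0082 -0.0043] F [ 0.4  0.  -3.3] op 0.0271 q [-0.65  0.05 -0.33  0.97  0.21  1.32]
```

Call:
send_rows(deltas=[-0.3,0.3,0,0.006,0.008,0.0045,0.02,0,0,0,0,0,0,0.02,0,0,0,0.02,0,0,0.02,0,0,0,0.02,0,0,0.02,0,0,0,0,0,0,0.02])

```text
time_s: 7.72
tcp_pos: [0.5008, -0.194, 0.2753]
orientation: [0.447, 0.674, 0.346, -0.476]
contact_force: [-1.3, 0.5, -4.0]
opening: 0.0272
```

```bash
python3 pl.py 0.05
python3 - <<'E'
from h import *
from pl import *
from workcell import viewer
r,p,s=cur();tip=p+r.apply([L,0,0]);ims=[]
for nm in("scene","top"):
    f=viewer.grab_frame(nm);pickle.dump(f,open(nm+"1.pkl","wb"))
    print(nm,"tip px",np.round(proj(f,tip),1),"body top px",np.round(proj(f,p+r.apply([-.035,0,0])),1),"pad px",np.round(proj(f,PAD),1))
    u,v=map(int,proj(f,tip));im=f["pixels"][v-60:v+45,u-70:u+70,::-1]
    ims.append(cv2.resize(im,(400,300),interpolation=cv2.INTER_CUBIC)); print("crop org",u-70,v-60)
cv2.imwrite("pics/c2.png",np.hstack(ims))
E
```

```text
t 7.72 rotvec [ 0.04 -0.02 -0.09] shift(now axes) [ 0.0009 -0.0011  0.0018] shift(target axes) [ 0.0009 -0.0011  0.0018]
tcp [ 0.5008 -0.194   0.2753] tip rel pad (height,y,z) 0.0509 [ 0.0013 -0.0018] F [-1.3  0.5 -4. ] op 0.0272 q [-0.63  0.11 -0.38  0.86  0.22  1.33]
scene tip px [238.6 180.6] body top px [229.4 122.1] pad px [241.3 200.8]
crop org 168 120
top tip px [394.3 275.4] body top px [411.  287.4] pad px [389.6 272.6]
crop org 324 215
```

View pics/c2.png

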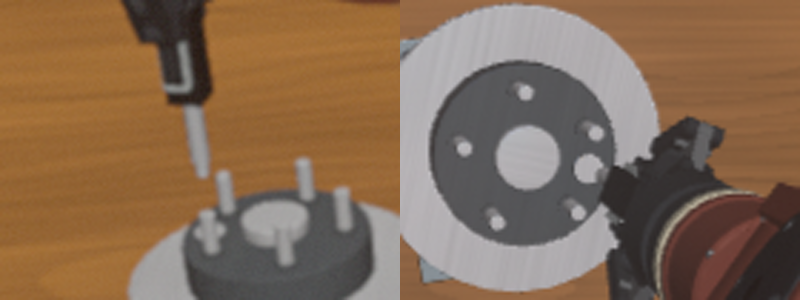

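Run:
```python
from m import *
from pl import *
from scipy.optimize import least_squares
for name in("top","scene"):
    f=load(name);W=cloud(f).reshape(-1,3);C=f["pixels"].reshape(-1,3)
    c0=PAD-.002*n-.052*np.array([-.195,-.976,-.099]);br=C.min(1)>115
    d=(W-c0)@n; near=np.linalg.norm(W-c0,axis=1)<.08
    print(name,"face d med",np.median(d[near&(C.max(1)<100)&(np.abs(d)<.006)]).round(4))
    lat=W-d[:,None]*n-c0
    for nm,lo in(("cap",.014),("stud",.034),("pad",.002)):
        m=near&br&(np.abs(d-lo)<.0013)
        if nm=="pad": m&=np.linalg.norm(W-PAD,axis=1)<.02
        if nm=="cap": m&=np.linalg.norm(lat,axis=1)<.035
        N,Lb,st,ce=cv2.connectedComponentsWithStats(m.reshape(480,640).astype(np.uint8))
        q=[lat[Lb.ravel()==i].mean(0) for i in range(1,N) if st[i,4]>=5]
        print(nm,[int(st[i,4]) for i in range(1,N)],"centre",(np.mean(q,0)+c0).round(4))
# stem in scene1
f=load("scene1");W=cloud(f).reshape(-1,3);r,p,s=cur()
cam=r.inv().apply(f["world_from_camera"][:3,3]-p)
T=r.inv().apply(W-p)
for lo,hi,rad in((.042,.062,.007),(.062,.084,.007),(.088,.098,.005)):
    m=(T[:,0]>lo)&(T[:,0]<hi)&(np.hypot(T[:,1],T[:,2])<.016);q=T[m][:,1:]
    o=least_squares(lambda c:np.hypot(*(q-c).T)-rad,q.mean(0)+np.array([0,0]),loss="soft_l1",f_scale=.001)
    print("stem",lo,len(q),o.x.round(4),"res",np.std(o.fun).round(4),"cam dir",(cam[1:]/np.linalg.norm(cam[1:])).round(2))
print(RP.as_matrix().round(2).tolist())
```

```text
top face d med 0.0012
cap [1, 3, 166, 1, 2, 1, 1] centre [ 0.5535 -0.1382  0.1342]
stud [2, 8, 9, 9, 3, 1, 10, 11, 1] centre [ 0.554  -0.1388  0.1344]
pad [40, 1, 3, 1] centre [ 0.545  -0.1891  0.1293]
scene face d med 0.0006
cap [114] centre [ 0.5552 -0.1386  0.1348]
stud [11, 2, 4, 14, 4, 5, 13] centre [ 0.5667 -0.1289  0.1389]
pad [2, 2, 5, 7] centre [ 0.5491 -0.1893  0.1306]
stem 0.042 54 [ 0.     -0.0002] res 0.0017 cam dir [ 0.91 -0.41]
stem 0.062 64 [-0.0016  0.0003] res 0.0019 cam dir [ 0.91 -0.41]
stem 0.088 23 [ 0.0002 -0.0003] res 0.0016 cam dir [ 0.91 -0.41]
[[0.31, 0.89, -0.33], [0.04, -0.36, -0.93], [-0.95, 0.27, -0.15]]
```

```bash
sed -i 's/^PAD=.*/PAD=np.array([.5440,-.1892,.1322])/' g.py; python3 pl.py 0.01
```

```text
t 7.82 rotvec [ 0.08  0.01 -0.26] shift(now axes) [ 0.0427 -0.0035  0.0023] shift(target axes) [ 0.0427 -0.0033  0.0023]
tcp [ 0.5012 -0.1946  0.2781] tip rel pad (height,y,z) 0.0527 [ 0.0038 -0.0023] F [-1.2 -0.  -3.5] op 0.027 q [-0.63  0.11 -0.37  0.86  0.22  1.33]
```

Call:
send_rows(deltas=[0,0,-0.2,0,-0.0035,0.0023,0.02,0,0,0,0.012,0,0,0.02,0,0,0,0.012,0,0,0.02,0,0,0,0.008,0,0,0.02])

```text
time_s: 8.15
tcp_pos: [0.5086, -0.1944, 0.2519]
orientation: [0.45, 0.673, 0.345, -0.474]
contact_force: [-0.3, -0.6, -2.7]
opening: 0.027
```

```bash
python3 pl.py 0.01
```

```text
t 8.15 rotvec [ 0.31  0.09 -0.44] shift(now axes) [ 0.0155 -0.0028  0.001 ] shift(target axes) [ 0.0155 -0.0027  0.0011]
tcp [ 0.5086 -0.1944  0.2519] tip rel pad (height,y,z) 0.0255 [ 0.0035 -0.0009] F [-0.3 -0.6 -2.7] op 0.027 q [-0.62  0.13 -0.41  0.79  0.21  1.34]
```

Call:
send_rows(deltas=[0.3,0.1,-0.45,0.008,-0.003,0.001,0.02,0,0,-0.1,0.006,-0.001,0,0.02,0,0,-0.1,0.001,-0.0005,0,0.02])

```text
time_s: 8.4
tcp_pos: [0.5087, -0.1929, 0.2359]
orientation: [0.446, 0.673, 0.348, -0.477]
contact_force: [-0.1, -0.3, -3.0]
opening: 0.0268
```

```bash
python3 pl.py 0.003
```

```text
t 8.4 rotvec [ 0.02 -0.02  0.24] shift(now axes) [0.0072 0.002  0.0002] shift(target axes) [0.0072 0.002  0.0002]
tcp [ 0.5087 -0.1929  0.2359] tip rel pad (height,y,z) 0.0102 [-0.0024 -0.0002] F [-0.1 -0.3 -3. ] op 0.0268 q [-0.62  0.15 -0.43  0.76  0.21  1.34]
```

Call:
send_rows(deltas=[0,0,0.2,0.003,0.002,0,0.02,0,0,0,0,0,0,0.02])

```text
time_s: 8.57
tcp_pos: [0.5115, -0.1936, 0.2335]
orientation: [0.446, 0.673, 0.347, -0.476]
contact_force: [0.1, -0.0, -3.1]
opening: 0.0271
```

```bash
python3 pl.py 0.003
python3 - <<'E'
from h import *
from pl import *
from workcell import viewer
ims=[]
for nm in("scene","top"):
    f=viewer.grab_frame(nm);r,p,s=cur();tip=p+r.apply([L,0,0])
    print(nm,"tip px",np.round(proj(f,tip),1),"pad px",np.round(proj(f,PAD),1))
    u,v=map(int,proj(f,PAD));im=f["pixels"][v-35:v+25,u-40:u+40,::-1]
    ims.append(cv2.resize(im,(400,300),interpolation=cv2.INTER_CUBIC)); print("crop org",u-40,v-35)
cv2.imwrite("pics/c3.png",np.hstack(ims))
E
python3 pl.py 0.003
```

```text
t 8.57 rotvec [ 0.02 -0.02  0.05] shift(now axes) [ 0.004  -0.      0.0001] shift(target axes) [ 0.004  -0.      0.0001]
tcp [ 0.5115 -0.1936  0.2335] tip rel pad (height,y,z) 0.007 [-0.0001 -0.0001] F [ 0.1 -0.  -3.1] op 0.0271 q [-0.61  0.16 -0.43  0.75  0.21  1.34]
scene tip px [240.8 197.4] pad px [241.1 200.3]
crop org 201 165
top tip px [390.5 273.6] pad px [389.8 273.1]
crop org 349 238
t 8.67 rotvec [ 0.02 -0.01  0.04] shift(now axes) [ 0.0045 -0.0001  0.0001] shift(target axes) [ 0.0045 -0.0001  0.0001]
tcp [ 0.5115 -0.1936  0.2339] tip rel pad (height,y,z) 0.0075 [ 0.0001 -0.0002] F [-0.1 -0.9 -3.5] op 0.0273 q [-0.61  0.16 -0.43  0.75  0.21  1.34]
```

View pics/c3.png

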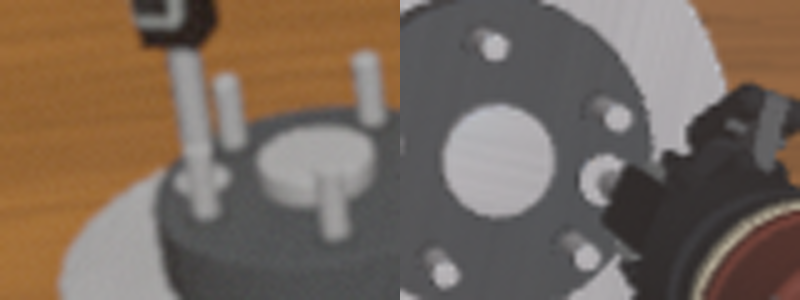

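Call:
send_rows(deltas=[0,0,0,0.004,0,0,0.02,0,0,0,0.002,0,0,0.02,0,0,0,0.001,0,0,0.02])

```text
time_s: 8.92
tcp_pos: [0.5142, -0.1937, 0.2278]
orientation: [0.447, 0.674, 0.347, -0.476]
contact_force: [0.4, 0.4, -2.7]
opening: 0.0272
```

```bash
python3 pl.py -0.006
```

```text
t 8.92 rotvec [ 0.04  0.01 -0.06] shift(now axes) [ 0.0068 -0.0009  0.    ] shift(target axes) [ 0.0068 -0.0009  0.    ]
tcp [ 0.5142 -0.1937  0.2278] tip rel pad (height,y,z) 0.0008 [ 0.001 -0.   ] F [ 0.4  0.4 -2.7] op 0.0272 q [-0.61  0.17 -0.44  0.73  0.21  1.35]
```

Call:
send_rows(deltas=[0,0,-0.05,0.002,-0.001,0,0.02,0,0,0,0.001,0,0,0.02])

```text
time_s: 9.08
tcp_pos: [0.5144, -0.1933, 0.2246]
orientation: [0.447, 0.673, 0.347, -0.476]
contact_force: [-2.3, -0.2, -1.6]
opening: 0.0271
```

```bash
python3 pl.py -0.006
```

```text
t 9.08 rotvec [ 0.05  0.01 -0.04] shift(now axes) [ 0.0037 -0.0001  0.    ] shift(target axes) [ 0.0037 -0.0001  0.    ]
tcp [ 0.5144 -0.1933  0.2246] tip rel pad (height,y,z) -0.0023 [0.0002 0.    ] F [-2.3 -0.2 -1.6] op 0.0271 q [-0.61  0.17 -0.44  0.72  0.21  1.35]
```

Call:
send_rows(deltas=[0,0,0,0.001,0,0,0.02,0,0,0,0,0,0,0.02])

```text
time_s: 9.25
tcp_pos: [0.5147, -0.1932, 0.2235]
orientation: [0.447, 0.673, 0.347, -0.476]
contact_force: [-1.7, -0.4, -0.2]
opening: 0.0269
```

```bash
python3 pl.py -0.006
```

```text
t 9.25 rotvec [ 0.05  0.02 -0.04] shift(now axes) [ 0.0026 -0.0001  0.    ] shift(target axes) [ 0.0026 -0.0001  0.    ]
tcp [ 0.5147 -0.1932  0.2235] tip rel pad (height,y,z) -0.0034 [0.0001 0.    ] F [-1.7 -0.4 -0.2] op 0.0269 q [-0.61  0.17 -0.44  0.72  0.21  1.35]
```

```bash
cat > av.py <<'E'
from pl import *
from workcell import viewer
F=[];H=[]
for i in range(10):
    viewer.grab_frame("top");r,p,s=cur();F.append(s["contact_force"]@n);H.append((p+r.apply([L,0,0])-PAD)@n)
print("F.n mean",np.mean(F).round(2),"sd",np.std(F).round(2),"h",np.mean(H).round(5),"h end",H[-1].round(4));plan(-.006)
print("tilt err deg",np.degrees(np.arccos(-(r.apply([1,0,0])@n))).round(2))
E
python3 av.py
```

```text
F.n mean -0.47 sd 0.46 h -0.00329 h end -0.0033
t 9.75 rotvec [ 0.04  0.02 -0.04] shift(now axes) [ 0.0027 -0.0001  0.    ] shift(target axes) [ 0.0027 -0.0001  0.    ]
tcp [ 0.5147 -0.1933  0.2236] tip rel pad (height,y,z) -0.0033 [0.0001 0.    ] F [-1.9  0.9 -1.3] op 0.027 q [-0.61  0.17 -0.44  0.72  0.21  1.35]
tilt err deg 0.04
```

Call:
send_rows(deltas=[0,0,0,0.002,0,0,0.02,0,0,0,0.001,0,0,0.02,0,0,0,0,0,0,0.02])

```text
time_s: 10.0
tcp_pos: [0.5157, -0.1932, 0.2207]
orientation: [0.447, 0.673, 0.347, -0.476]
contact_force: [-2.7, 0.0, 0.5]
opening: 0.0267
```

```bash
python3 av.py
python3 - <<'E'
from m import *
from g import n
for nm in("top","scene"):   # disc-plane check of the normal (start pictures)
    f=load(nm);W=cloud(f).reshape(-1,3);C=f["pixels"].reshape(-1,3)
    c0=np.array([.5545,-.1385,.1345]);d=(W-c0)@n;rr=np.linalg.norm(W-c0-d[:,None]*n,axis=1)
    c,nn,k=plane(W[(rr>.085)&(rr<.115)&(np.abs(d+.035)<.012)]);print(nm,"disc n",nn.round(4),"vs used deg",np.degrees(np.arccos(min(1,nn@n))).round(2),k)
E
```

```text
F.n mean 1.17 sd 0.49 h -0.00627 h end -0.0063
t 10.5 rotvec [ 0.05  0.02 -0.05] shift(now axes) [-0.0003 -0.0001  0.    ] shift(target axes) [-0.0003 -0.0001  0.    ]
tcp [ 0.5156 -0.1932  0.2208] tip rel pad (height,y,z) -0.0063 [0.0002 0.    ] F [-1.6  1.   0. ] op 0.0272 q [-0.61  0.17 -0.45  0.71  0.21  1.35]
tilt err deg 0.06
top disc n [-0.306  -0.0421  0.9511] vs used deg 0.0 2905
scene disc n [-0.3046 -0.0432  0.9515] vs used deg 0.11 1252
```

Run:
```python
from h import *
from workcell import viewer
f=viewer.grab_frame("scene");cv2.imwrite("pics/c4.png",cv2.resize(f["pixels"][130:250,180:540,::-1],(780,260),interpolation=cv2.INTER_CUBIC))
```

```text
(no output)
```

View pics/c4.png

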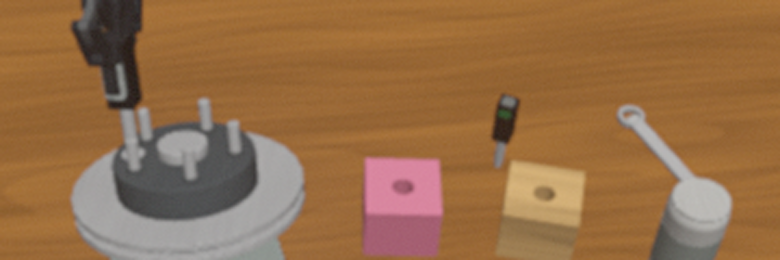

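The gauge stands on the pad between the two left-hand studs, at crop (132,155). The wooden holder is empty and the things in view are where they were. I'm handing the job in.

```bash
python3 -c "
from workcell import workorder;print(workorder.finish_job())"
```

```text
the job is handed in; nothing more can be done
None
```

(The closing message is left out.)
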